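# Put the precision screwdrivers back in their colour-coded rests

## Task

Put each of the four loose screwdrivers away in the rest of its own colour: handle lying in both notches and centred along them, shaft over the narrow tongue. Leave the black prying stick and the black brush where they are.

Things in the scene. Friction and masses are not known exactly. Their poses are not given: they have to be found in the camera images.
- driver_red: Loose screwdriver, red handle, 134 mm long, 24 g, lying flat, butt roughly towards the robot. y axis along it, +y to the butt: butt at y = 65 mm, round handle (10.4 mm thick) from y = -22 to 65, its middle at y = 22; steel shaft, 2.6 mm, on to the tip at y = -67. Origin 5 mm below the long axis, on the underside as it lies; it may roll about its axis.
- rest_red: Fixed red rest. Origin on the counter under the foot's middle. Foot 46 (x) by 92 mm (y), 6 thick; 16 mm wide tongue on to y = -98. Posts 8 thick at y = 32 and -32 with V notches open upwards: 35 mm wide at the top (z = 40), bottom z = 22; 56 mm free between. Home: middle of handle over the origin, driver's axis level at z = 29, along y, butt to +y, shaft over the tongue.
- driver_yellow: Loose screwdriver, yellow handle, 134 mm long, 24 g, lying flat, butt roughly towards the robot. y axis along it, +y to the butt: butt at y = 65 mm, round handle (10.4 mm thick) from y = -22 to 65, its middle at y = 22; steel shaft, 2.6 mm, on to the tip at y = -67. Origin 5 mm below the long axis, on the underside as it lies; it may roll about its axis.
- rest_yellow: Fixed yellow rest. Origin on the counter under the foot's middle. Foot 46 (x) by 92 mm (y), 6 thick; 16 mm wide tongue on to y = -98. Posts 8 thick at y = 32 and -32 with V notches open upwards: 35 mm wide at the top (z = 40), bottom z = 22; 56 mm free between. Home: middle of handle over the origin, driver's axis level at z = 29, along y, butt to +y, shaft over the tongue.
- driver_blue: Loose screwdriver, blue handle, 134 mm long, 24 g, lying flat, butt roughly towards the robot. y axis along it, +y to the butt: butt at y = 65 mm, round handle (10.4 mm thick) from y = -22 to 65, its middle at y = 22; steel shaft, 2.6 mm, on to the tip at y = -67. Origin 5 mm below the long axis, on the underside as it lies; it may roll about its axis.
- rest_blue: Fixed blue rest. Origin on the counter under the foot's middle. Foot 46 (x) by 92 mm (y), 6 thick; 16 mm wide tongue on to y = -98. Posts 8 thick at y = 32 and -32 with V notches open upwards: 35 mm wide at the top (z = 40), bottom z = 22; 56 mm free between. Home: middle of handle over the origin, driver's axis level at z = 29, along y, butt to +y, shaft over the tongue.
- driver_black: Loose screwdriver, black handle, 134 mm long, 24 g, lying flat, butt roughly towards the robot. y axis along it, +y to the butt: butt at y = 65 mm, round handle (10.4 mm thick) from y = -22 to 65, its middle at y = 22; steel shaft, 2.6 mm, on to the tip at y = -67. Origin 5 mm below the long axis, on the underside as it lies; it may roll about its axis.
- rest_black: Fixed black rest. Origin on the counter under the foot's middle. Foot 46 (x) by 92 mm (y), 6 thick; 16 mm wide tongue on to y = -98. Posts 8 thick at y = 32 and -32 with V notches open upwards: 35 mm wide at the top (z = 40), bottom z = 22; 56 mm free between. Home: middle of handle over the origin, driver's axis level at z = 29, along y, butt to +y, shaft over the tongue.
- spudger: Loose bystander: straight black nylon prying stick, 150 mm long (y), 8 mm square, no metal shaft. Origin at its middle, on the underside. To be left alone. (Also in the way: a fixed sign, 0.52 m tall, stands at the back of the counter at world x = 0.69, y = 0.06 m; an open carton, 0.11 m tall, at the left, y over 0.36, x under 0.48.)
- brush: Loose bystander: black antistatic brush with pale bristles on one side, 132 mm long (y), 34 mm wide with the bristles, 12 mm high. Origin on the underside near its middle. To be left alone.

How it is judged:
At the end, for the whole second after the job is handed in: Each screwdriver lies at rest in both notches of the rest of its own colour, butt to +y of the rest, parallel to it within 0.12 rad (7 degrees), the middle of its handle within 13 mm of the rest's middle along the notches and within about 10 mm across; released (x of driver_red in the frame of rest_red between -0.01 and 0.01 m and y of driver_red in the frame of rest_red between -0.035 and -0.009 m and z of driver_red in the frame of rest_red between 0.019 and 0.039 m and angle between the y axis of driver_red and the y axis of rest_red, either way round below 0.12 rad and linear speed of each of driver_red, driver_yellow, driver_blue, driver_black below 0.02 m/s and x of driver_yellow in the frame of rest_yellow between -0.01 and 0.01 m and y of driver_yellow in the frame of rest_yellow between -0.035 and -0.009 m and z of driver_yellow in the frame of rest_yellow between 0.019 and 0.039 m and angle between the y axis of driver_yellow and the y axis of rest_yellow, either way round below 0.12 rad and x of driver_blue in the frame of rest_blue between -0.01 and 0.01 m and y of driver_blue in the frame of rest_blue between -0.035 and -0.009 m and z of driver_blue in the frame of rest_blue between 0.019 and 0.039 m and angle between the y axis of driver_blue and the y axis of rest_blue, either way round below 0.12 rad and x of driver_black in the frame of rest_black between -0.01 and 0.01 m and y of driver_black in the frame of rest_black between -0.035 and -0.009 m and z of driver_black in the frame of rest_black between 0.019 and 0.039 m and angle between the y axis of driver_black and the y axis of rest_black, either way round below 0.12 rad); the robot touches nothing.
It fails at once if the prying stick is moved by more than 15 mm (distance of spudger from where it was at the start of the episode above 0.015 m).
It fails at once if the brush is moved by more than 15 mm (distance of brush from where it was at the start of the episode above 0.015 m).
It also fails if it takes over 88 s, if anything falls off the work surface, if the arm or the gripper's body presses on something with over 40 N, if the wrist force passes 120 N, or if a joint passes its speed limit or range.

## Robot

A 6-joint arm with a two-finger parallel gripper is mounted at the origin on a cart in front of the work surface, level with it; the furniture and walls round the work are solid. World frame = base frame: x ahead of the robot, y to its left, z up, the work surface at z = 0. Lengths are in m, angles in rad, forces in N, time in s.
With the tool pointing down it reaches from about 0.35 to 0.775 m from the base axis. Payload 5.5 kg.
Tool frame: the origin (TCP) lies where the fingers leave the gripper's body, on its centre line; the fingertips stand env.tip_reach ahead of it and the grasp point (between the pads) lies 54 mm ahead of it (env.tip_reach is the distance from the TCP to the fingertips, in m); z points along the fingers, y is the line along which they close (so a half turn about z gives the same grasp; the last joint's range is limited). The gripper opens to 85 mm and grips with 20 to 120 N. Pads are 22 mm wide; open, the fingers measure 114 mm over their backs; the gripper's body (76 mm by 85 mm) begins 54 mm behind the grasp point. The pads swing forward as they close: fully open they stand 13 mm farther back than shut.
Start: joints at [0.985, 0.313, 0.046, 1.304, 0, 1.431], TCP at [0.248, 0.519, 0.304] pointing down, gripper open.
Joint ranges: [-2.76, 2.76], [-0.86, 1.69], [-1.03, 1.26], [-2.2, 2.34], [-1.47, 1.5], [-3.14, 3.14]. Speed limits (rad/s): [2.57, 2.57, 3.14, 3.14, 3.14, 3.14].

## Interface

Orientations are given as a unit quaternion [w, x, y, z].
In Python, from workcell import status, optics, hand_in, env gives the robot as it stands.
- The arm moves only by the shell command python3 -m handwheel 'ROWS' [FORCE]. ROWS is a JSON object whose one key "deltas" holds a list of rows, each a list of 5 numbers: the opening, from -1 (shut) to 1 (fully open), then the shift along the tool's x, y, z in units of 40 mm (1.0 is 40 mm), then the turn about the tool's z in units of 10 degrees (1.0 is 10 degrees). In form: {"deltas": [[jaw, x, y, z, roll], ...]}. A call has 1 to 20 rows; each row shifts and turns the commanded pose from where the row before left it, along the tool's axes as they then stand; what a row does not reach is not made up. A row lasts 1/8 s, in which the tool goes at most 62.5 mm and 10.7 degrees, less where a joint would pass 70% of its speed; a pose out of reach is approached as far as the arm can. A call is refused whole if a number of a shift passes 1 or a number of a turn 1, either way. A call with a gripper value outside its range is refused whole. The fingers move at their own pace and stop on an object; FORCE is the grip in N (left out, the last holds). Time passes only in rows, so rows that do not move let the fingers close. It gives the time, the measured TCP pose, the force, the opening and the grip force at its end, in the units of the state.
- status.get_state(): the state, without advancing time (a new reading comes with each control period).
- optics.read_camera(name): name is "side" or "top" or "wrist"; returns a dict with "frame" (384x512x3 uint8, red, green, blue), "depth" (384x512 float32, m along the optical axis (not along the pixel's ray), 0 where there is no reading), "vfov" (degrees; the focal length in pixels is half the picture's height over the tangent of half this angle, whatever the lens; pixels are square), "cx", "cy" (the principal point, pixels), "origin" and "attitude" of the camera in the world. Camera axes: x right, y down, z forward; pixel columns grow to the right and rows downward; lengths in m; the calibration is good to about 2 mm. A picture is of the moment at which its call begins.
- hand_in(): hands the job in; it is judged then, once.
The state is a dict: "clock": time; "joint_pos": joint angles; "qvel": joint speeds; "tau": joint torques, N m; "tcp_pos": TCP position; "orientation": TCP orientation; "wrist_force": force on the tool from outside, world axes, zero at the start; "ft_torque": the same for the moment, N m; "finger_gap": finger opening in m; "grip_force": force on a finger pad.
Only numpy, scipy, OpenCV 4.12 (cv2) and the standard library are available. Lean on these libraries where they do the work, as an engineer would, in place of code of your own. Each camera call takes 0.05 s, during which the arm holds its last target. There are 200 camera calls.

## Working session

There is one attempt and no reset: what is moved stays moved. The work goes in short steps, Python scripts to look and compute and a shell command to move; the robot and the scene stay as the last step left them, time stands still between calls to the robot, and variables do not carry over. Pictures are saved under pics/ and viewed, at most 14 in all, crops included, and the job is handed in when it is done.

```bash
ls; mkdir -p pics
cat > h.py <<'E'
import numpy as np, cv2, json
from workcell import status, optics, env
from scipy.spatial.transform import Rotation as R
def rot(a):
    a=np.array(a,float)
    return a if a.shape==(3,3) else R.from_quat(a[[1,2,3,0]]).as_matrix()
def cam(n):
    c=optics.read_camera(n); c['R']=rot(c['attitude']); c['f']=192/np.tan(np.radians(c['vfov'])/2); return c
def plane(c,uv,z):
    uv=np.atleast_2d(np.array(uv,float)); d=np.c_[(uv[:,0]-c['cx'])/c['f'],(uv[:,1]-c['cy'])/c['f'],np.ones(len(uv))]@c['R'].T
    o=np.array(c['origin']); return o+d*((z-o[2])/d[:,2])[:,None]
def cloud(c):
    v,u=np.mgrid[:384,:512]; d=c['depth']
    p=np.stack([(u-c['cx'])/c['f']*d,(v-c['cy'])/c['f']*d,d],-1)
    return p@c['R'].T+np.array(c['origin'])
def save(c,n): cv2.imwrite('pics/'+n,c['frame'][:,:,::-1])
E
python3 - <<'E'
from h import *
print(env.tip_reach,status.get_state())
for n in('top','side','wrist'):
    c=cam(n); save(c,n+'0.png'); print(n,c['vfov'],c['cx'],c['cy'],c['origin'],c['attitude'],c['depth'].min(),c['depth'].max(), [k for k in c])
E
```

```text
pics
0.0726 {'clock': 0.0, 'joint_pos': array([9.85405171e-01, 3.14001652e-01, 4.49311404e-02, 1.30359169e+00,
       2.09367891e-06, 1.43122898e+00]), 'qvel': array([-0.0001719 ,  0.00183016, -0.00034733, -0.00122217,  0.00034517,
       -0.00010578]), 'tau': array([ 1.39495507e-03, -4.80631757e+01,  2.98531348e+01,  1.96523534e-02,
       -6.19663433e-05,  8.21522349e-06]), 'tcp_pos': array([0.24771073, 0.51846732, 0.30298847]), 'orientation': array([-3.31792907e-04,  2.21070317e-01,  9.75257425e-01, -8.71945983e-04]), 'wrist_force': array([0.60697291, 0.33154142, 0.40739051]), 'ft_torque': array([-0.00898305, -0.04018305,  0.00031357]), 'grip_force': 0.0, 'finger_gap': 0.08546339437899111}
top 47.36149167686396 251.0999143302121 194.60110972003716 [ 0.42735893 -0.00870611  1.26706419] [-0.02697888  0.71217101 -0.70018196  0.04277635] 0.0 2.3816497 ['frame', 'depth', 'vfov', 'cx', 'cy', 'origin', 'attitude', 'R', 'f']
side 56.40172146914945 250.94762049742255 191.48977738137415 [-0.01578193 -0.76893724  0.84660515] [-0.39953775  0.86083751 -0.28861035  0.12661925] 0.0 3.292589 ['frame', 'depth', 'vfov', 'cx', 'cy', 'origin', 'attitude', 'R', 'f']
wrist 58.11062822508409 259.4009014526198 196.45633491286765 [0.17598251 0.55188499 0.37192657] [0.13391489 0.83537485 0.52660898 0.08305803] 0.0 1.4743527 ['frame', 'depth', 'vfov', 'cx', 'cy', 'origin', 'attitude', 'R', 'f']
```

View pics/top0.png

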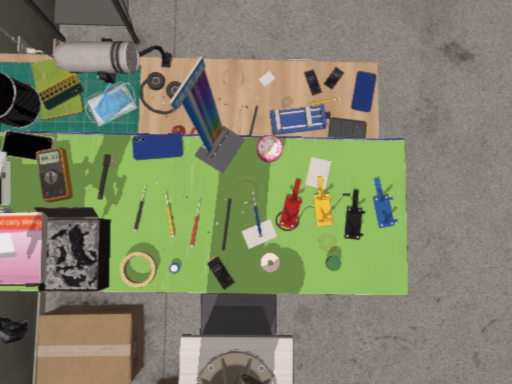

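View pics/side0.png

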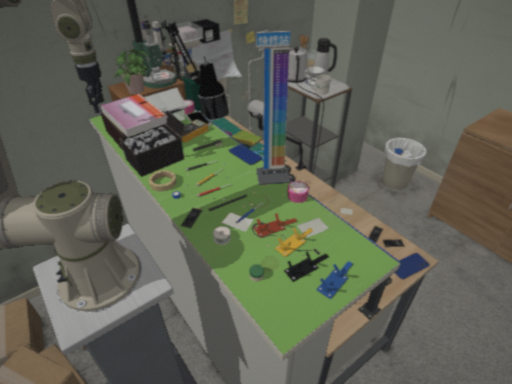

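The top view shows the drivers at about: black (139,207), yellow (170,214), red (195,223) and blue (257,213). The prying stick is at (227,222) and the brush at (104,175). The rests are red (291,205), yellow (323,202), black (354,214) and blue (384,203). Every shaft points up the image, towards +x.

```bash
cat > m.py <<'E'
from h import *
def pca(pts):
    pts=np.asarray(pts,np.float32); m=pts.mean(0); w,v=np.linalg.eigh(np.cov((pts-m).T)); d=v[:,1]; s=(pts-m)@d
    return m,d,s
def masks(c):
    hsv=cv2.cvtColor(c['frame'],cv2.COLOR_RGB2HSV); H,S,V=hsv[...,0].astype(int),hsv[...,1].astype(int),hsv[...,2].astype(int)
    return dict(red=((H<8)|(H>172))&(S>140)&(V>70), yellow=(H>17)&(H<29)&(S>140)&(V>110), blue=(H>98)&(H<122)&(S>120)&(V>40), black=(V<60))
E
python3 - <<'E'
from m import *
c=cam('top'); M=masks(c); P=cloud(c)
box=dict(driver=dict(red=(180,195,210,250),yellow=(160,185,182,240),blue=(248,190,270,240),black=(128,180,152,235)),
 rest=dict(red=(275,175,306,232),yellow=(308,174,336,228),blue=(370,174,402,230),black=(341,186,369,242)))
for k in box:
  for col,(x0,y0,x1,y1) in box[k].items():
    m=np.zeros((384,512),np.uint8); m[y0:y1,x0:x1]=M[col][y0:y1,x0:x1]
    n,l,st,ce=cv2.connectedComponentsWithStats(m,connectivity=8); 
    i=1+st[1:,4].argmax(); m=l==i
    v,u=np.nonzero(m); zs=P[m][:,2]
    h=0.005 if k=='driver' else 0.006
    p=plane(c,np.c_[u,v],h)[:,:2]; mm,d,s=pca(p)
    if d[0]>0: d=-d;s=-s   # +d to butt (towards robot)
    print(k,col,m.sum(),'mean',mm.round(4),'dir',d.round(3),'yaw(y axis)deg',np.degrees(np.arctan2(d[1],d[0])).round(1),'ext',s.min().round(4),s.max().round(4),'z',np.percentile(zs,[5,50,95]).round(3))
f=c['frame'][165:265,85:425,::-1]; 
cv2.imwrite('pics/crop1.png',cv2.resize(f[:, :200],None,fx=4,fy=4,interpolation=cv2.INTER_CUBIC)); 
cv2.imwrite('pics/crop2.png',cv2.resize(f[:,170:],None,fx=4.5,fy=4.5,interpolation=cv2.INTER_CUBIC));
E
```

```text
driver red 65 mean [0.4467 0.1256] dir [-0.989  0.145] yaw(y axis)deg 171.6 ext -0.039 0.0369 z [0.005 0.01  0.014]
driver yellow 96 mean [0.4756 0.1959] dir [-0.981 -0.194] yaw(y axis)deg -168.8 ext -0.0408 0.0387 z [0.002 0.01  0.014]
driver blue 34 mean [ 0.4905 -0.0529] dir [-0.983 -0.182] yaw(y axis)deg -169.5 ext -0.0267 0.0259 z [0.007 0.01  0.014]Traceback (most recent call last):
  File "<stdin>", line 9, in <module>
ValueError: attempt to get argmax of an empty sequence
```

```bash
sed -i 's/black=(V<60)/black=(V<75)\&(S<150)/; s/(S>120)&(V>40)/(S>90)\&(V>30)/' m.py
cat > a.py <<'E'
from m import *
c=cam('top'); M=masks(c); P=cloud(c)
f=c['frame'][165:265,85:425,::-1]; 
cv2.imwrite('pics/crop1.png',cv2.resize(f[:, :200],None,fx=4,fy=4,interpolation=cv2.INTER_CUBIC)); 
cv2.imwrite('pics/crop2.png',cv2.resize(f[:,170:],None,fx=4.5,fy=4.5,interpolation=cv2.INTER_CUBIC)); 
box=dict(driver=dict(red=(180,195,210,250),yellow=(160,185,182,240),blue=(248,190,270,240),black=(128,180,152,235)),
 rest=dict(red=(275,175,306,232),yellow=(308,174,336,228),blue=(370,174,402,230),black=(341,186,369,242)))
for k in box:
  for col,(x0,y0,x1,y1) in box[k].items():
    m=np.zeros((384,512),np.uint8); m[y0:y1,x0:x1]=M[col][y0:y1,x0:x1]
    n,l,st,ce=cv2.connectedComponentsWithStats(m,connectivity=8)
    if n<2: print(k,col,'none'); continue
    m=l==1+st[1:,4].argmax()
    v,u=np.nonzero(m); zs=P[m][:,2]
    p=P[m][:,:2] if k=='rest' else plane(c,np.c_[u,v],.005)[:,:2]
    ok=P[m][:,2]<.06; mm,d,s=pca(p[ok])
    if d[0]>0: d=-d;s=-s
    r=(p-mm)@[ -d[1],d[0]]
    print(k,col,m.sum(),'mean',mm.round(4),'yaw',np.degrees(np.arctan2(d[1],d[0])).round(1),'ext',s.min().round(4),s.max().round(4),'w',np.percentile(r,[2,98]).round(3),'z',np.percentile(zs,[5,50,95]).round(3), 'butt',(mm+d*s.max()).round(4))
E
python3 a.py
```

```text
driver red 63 mean [0.4462 0.1257] yaw 171.5 ext -0.0395 0.0365 w [-0.003  0.003] z [0.006 0.011 0.014] butt [0.4101 0.1311]
driver yellow 97 mean [0.4754 0.1958] yaw -168.7 ext -0.0409 0.0385 w [-0.005  0.005] z [0.002 0.01  0.014] butt [0.4376 0.1883]
driver blue 65 mean [ 0.4812 -0.0552] yaw -169.3 ext -0.0364 0.0398 w [-0.004  0.003] z [0.005 0.011 0.014] butt [ 0.442  -0.0626]
driver black 53 mean [0.4872 0.2861] yaw 169.5 ext -0.0392 0.0369 w [-0.003  0.003] z [0.006 0.011 0.015] butt [0.4509 0.2929]
rest red 520 mean [ 0.5147 -0.1513] yaw 166.7 ext -0.0864 0.0549 w [-0.02   0.021] z [0.003 0.008 0.037] butt [ 0.4612 -0.1387]
rest yellow 591 mean [ 0.5232 -0.2415] yaw -175.4 ext -0.0853 0.0557 w [-0.021  0.023] z [0.002 0.007 0.037] butt [ 0.4677 -0.246 ]
rest blue 553 mean [ 0.5227 -0.4179] yaw -169.0 ext -0.0858 0.0559 w [-0.02   0.022] z [0.003 0.007 0.036] butt [ 0.4678 -0.4286]
rest black 530 mean [ 0.4875 -0.3321] yaw 173.9 ext -0.0844 0.0558 w [-0.02   0.021] z [0.003 0.008 0.036] butt [ 0.432  -0.3261]
```

View pics/crop1.png

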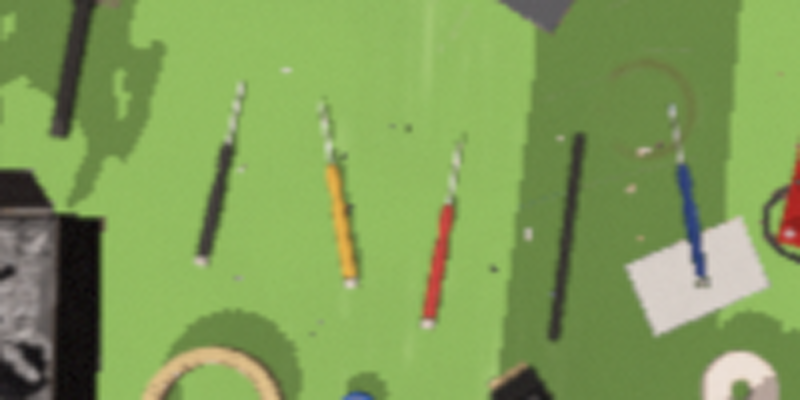

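View pics/crop2.png

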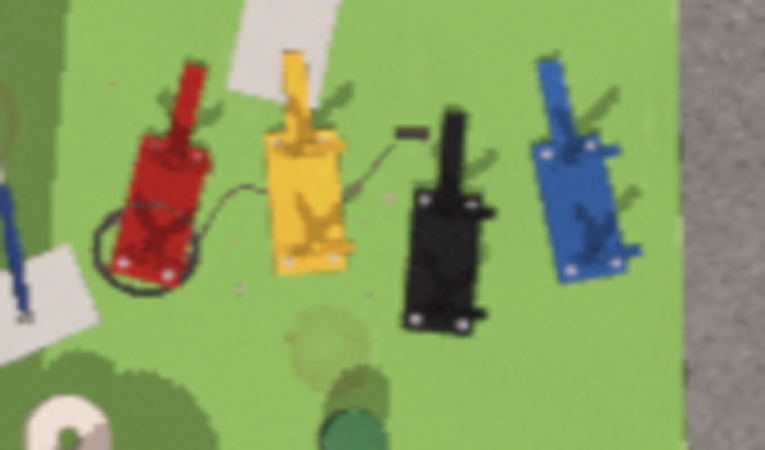

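Both crops are clear. Each driver's handle has a silver cap at the butt, and the rests' tongues point to +x. Next: a helper that works out the moves.

```bash
cat > go.py <<'E'
import sys; from h import *
T=dict(pred=(.4437,.1261,171.5),pyellow=(.4743,.1956,-168.7),pblue=(.4757,-.0562,-169.3),pblack=(.4844,.2866,169.5),
 rred=(.5047,-.1489,166.7),ryellow=(.5120,-.2424,-175.4),rblue=(.5118,-.4200,-169.0),rblack=(.4759,-.3309,173.9))
s=status.get_state(); A=rot(s['orientation']); yaw=np.degrees(np.arctan2(A[1,0],A[0,0]))
x,y,ty=T[sys.argv[1]]; z=float(sys.argv[2])
turn=-((ty-yaw+180)%360-180)/10
t=np.radians(ty); B=np.array([[np.cos(t),np.sin(t),0],[np.sin(t),-np.cos(t),0],[0,0,-1]])
d=np.array([x,y,z])-s['tcp_pos']
print('turn',round(turn,2),'then xyz',(B.T@d/.04).round(2),'tcp',s['tcp_pos'].round(4),'yaw',yaw.round(1),'tilt',A[:2,2].round(3),'t',round(s['clock'],2),'gap',round(s['finger_gap'],4),'grip',s['grip_force'],'F',s['wrist_force'].round(1))
E
python3 go.py pblack 0.14
```

```text
turn -1.5 then xyz [-6.87 -4.63  4.09] tcp [0.2478 0.5187 0.3035] yaw 154.5 tilt [-0.    -0.001] t 0.25 gap 0.0856 grip 0.0 F [-0.2  1.1 -0.7]
```

```bash
python3 -m handwheel '{"deltas": [[-0.3,0,0,0,-0.75],[-0.3,0,0,0,-0.75],[-0.3,-0.86,-0.58,0,0],[-0.3,-0.86,-0.58,0,0],[-0.3,-0.86,-0.58,0,0],[-0.3,-0.86,-0.58,0,0],[-0.3,-0.86,-0.58,0.4,0],[-0.3,-0.86,-0.58,0.7,0],[-0.3,-0.86,-0.58,0.8,0],[-0.3,-0.86,-0.58,0.8,0],[-0.3,0,0,0.8,0],[-0.3,0,0,0.4,0],[-0.3,0,0,0,0]]}' 40; python3 go.py pblack 0.077
python3 - <<'E'
from m import *
c=cam('wrist'); save(c,'w1.png')
E
```

```text
clock: 1.88
tcp_pos: [0.4836, 0.286, 0.147]
orientation: [-0.001, 0.092, 0.996, -0.001]
wrist_force: [0.1, 0.2, 0.3]
finger_gap: 0.0297
grip_force: 0.0
turn -0.0 then xyz [-0.02  0.02  1.75] tcp [0.4836 0.286  0.147 ] yaw 169.5 tilt [-0.002 -0.001] t 1.88 gap 0.0297 grip 0.0 F [0.1 0.2 0.3]
```

View pics/w1.png

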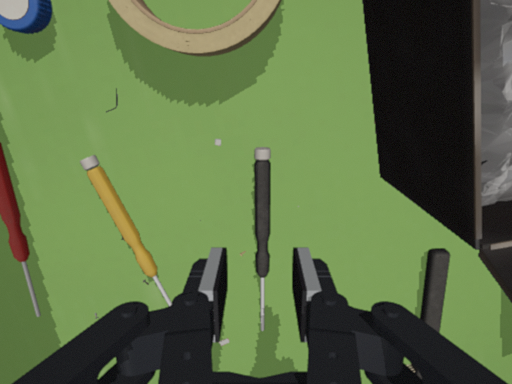

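The wrist view shows the black handle centred between the fingers. Its butt is at (262,150) and its front end at (262,276). I'll check the middle by casting rays.

```bash
cat > w.py <<'E'
# wrist check: colour -> handle mid via mask on plane z=.008
import sys; from m import *
col=sys.argv[1]; c=cam('wrist'); m=masks(c)[col].astype(np.uint8)
if col=='black': m[:, :235]=0; m[:,290:]=0; m[285:]=0
n,l,st,ce=cv2.connectedComponentsWithStats(m)
P0=status.get_state()['tcp_pos'][:2]; best=None
for i in range(1,n):
    if st[i,4]<300: continue
    v,u=np.nonzero(l==i); p=plane(c,np.c_[u,v],.007)[:,:2]; mm,d,s=pca(p)
    if d[0]>0: d=-d;s=-s
    lo=np.percentile(s,.5); 
    if not .06<np.ptp(s)<.1: continue
    print(col,st[i],'yaw',np.degrees(np.arctan2(d[1],d[0])).round(1),'len',np.ptp(s).round(4),'mid',(mm+d*(s.min()+.0435)).round(4),'mid-tcp',(mm+d*(s.min()+.0435)-P0).round(4))
E
python3 w.py black; python3 w.py yellow
python3 - <<'E'
from h import *
c=cam('wrist'); p=plane(c,[[262,149],[262,276]],.007); print(p, np.linalg.norm(p[0]-p[1]))
E
```

```text
black [ 253  158   16  117 1589] yaw 169.5 len 0.0813 mid [0.4862 0.2857] mid-tcp [ 0.0015 -0.0011]
yellow [  86  163   70  111 1785] yaw -168.6 len 0.0814 mid [0.4725 0.196 ] mid-tcp [-0.0125 -0.0909]
[[0.44505405 0.29478704 0.007     ]
 [0.53258804 0.27876592 0.007     ]] 0.08898806907173362
```

```bash
python3 -m handwheel '{"deltas": [[-0.3,0,0,0.6,0],[-0.3,0,0,0.6,0],[-0.3,0,0,0.35,0],[-0.3,0,0,0.15,0],[-0.3,0,0,0,0]]}' 40; python3 go.py rblack 0.0755
```

```text
clock: 2.7
tcp_pos: [0.4847, 0.2862, 0.0802]
orientation: [0.0, 0.092, 0.996, 0.0]
wrist_force: [-0.5, 0.2, -0.9]
finger_gap: 0.0299
grip_force: 0.0
turn -0.44 then xyz [ -1.42 -15.36   0.12] tcp [0.4847 0.2862 0.0802] yaw 169.5 tilt [0. 0.] t 2.7 gap 0.0299 grip 0.0 F [-0.5  0.2 -0.9]
```

```bash
python3 -m handwheel '{"deltas": [[-0.3,0,0,0.1,0],[-1,0,0,0,0],[-1,0,0,0,0],[-1,0,0,0,0],[-1,0,0,0,0]]}' 40; python3 go.py rblack 0.2
```

```text
clock: 3.32
tcp_pos: [0.4848, 0.2861, 0.0763]
orientation: [0.0, 0.092, 0.996, 0.0]
wrist_force: [-0.1, -1.2, 3.1]
finger_gap: 0.0084
grip_force: 39.2
turn -0.44 then xyz [ -1.42 -15.36  -3.09] tcp [0.4848 0.2861 0.0763] yaw 169.5 tilt [0.001 0.   ] t 3.33 gap 0.0084 grip 39.23834681510925 F [-0.1 -1.2  3.1]
```

```bash
python3 -m handwheel '{"deltas": [[-1,0,0,-0.5,0],[-1,0,0,-0.9,0],[-1,0,0,-0.9,0],[-1,0,0,-0.9,-0.44],[-1,0,-0.6,0,0],[-1,0,-0.96,0,0],[-1,0,-0.96,0,0],[-1,0,-0.96,0,0],[-1,0,-0.96,0,0],[-1,0,-0.96,0,0],[-1,0,-0.96,0,0],[-1,0,-0.96,0,0],[-1,0,-0.96,0,0],[-1,0,-0.96,0,0],[-1,0,-0.96,0,0],[-1,0,-0.96,0,0],[-1,-0.4,-0.96,0,0],[-1,-0.5,-0.96,0,0],[-1,-0.5,-0.96,0,0],[-1,0,-0.96,0,0]]}'; python3 -m handwheel '{"deltas": [[-1,0,-0.4,0,0],[-1,0,0,0,0]]}'; python3 go.py rblack 0.115
python3 - <<'E'
from h import *
c=cam('wrist'); save(c,'w2.png')
E
```

```text
clock: 5.82
tcp_pos: [0.4769, -0.3182, 0.2035]
orientation: [0.0, 0.053, 0.999, -0.0]
wrist_force: [-0.2, -0.7, 0.2]
finger_gap: 0.0084
grip_force: 39.2
clock: 6.08
tcp_pos: [0.4739, -0.3328, 0.2035]
orientation: [-0.0, 0.054, 0.999, 0.0]
wrist_force: [0.3, -0.9, -0.3]
finger_gap: 0.0084
grip_force: 39.2
turn -0.01 then xyz [-0.04  0.05  2.21] tcp [ 0.4739 -0.3328  0.2035] yaw 173.8 tilt [-0.     0.001] t 6.08 gap 0.0084 grip 39.178208112716675 F [ 0.3 -0.9 -0.3]
```

View pics/w2.png

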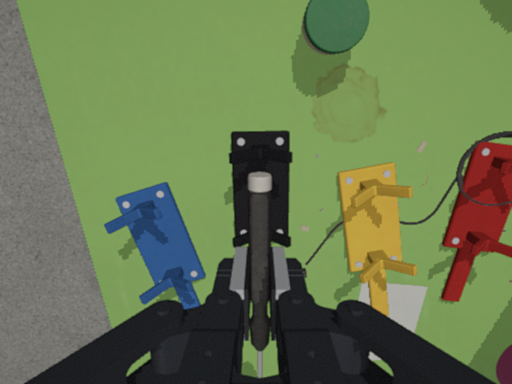

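The driver is lined up with the black rest in the wrist view. The foot's butt-end edge is at (260,132), and its screws are at (240,142) and (280,142).

Run:
```python
from h import *
c=cam('wrist'); p=plane(c,[[233,132],[290,131]],.006); t=np.radians(173.9); d=np.array([np.cos(t),np.sin(t)])
print('edge',p, 'origin by edge',p.mean(0)[:2]-.046*d, np.linalg.norm(p[0]-p[1]))
q=plane(c,[[260,174]],.135); print('butt of held, expected tcp+.0435d',q[0,:2]-.0435*d)
```

```text
edge [[ 0.42762332 -0.34821963  0.006     ]
 [ 0.43157255 -0.30484093  0.006     ]] origin by edge [ 0.47533748 -0.33141843] 0.043558099911013656
butt of held, expected tcp+.0435d [ 0.47309753 -0.33258473]
```

```bash
python3 -m handwheel '{"deltas": [[-1,0,0,0.6,0],[-1,0,0,0.8,0],[-1,0,0,0.6,0],[-1,0,0,0.25,0],[-1,0,0,0,0]]}'; python3 go.py rblack 0.101
```

```text
clock: 6.8
tcp_pos: [0.4743, -0.3313, 0.1137]
orientation: [-0.0, 0.053, 0.999, 0.0]
wrist_force: [0.2, -0.8, -0.1]
finger_gap: 0.0083
grip_force: 39.2
turn 0.0 then xyz [-0.04  0.02  0.32] tcp [ 0.4743 -0.3313  0.1137] yaw 173.9 tilt [-0.001  0.001] t 6.8 gap 0.0083 grip 39.17916119098663 F [ 0.2 -0.8 -0.1]
```

```bash
python3 -m handwheel '{"deltas": [[-1,0,0,0.2,0],[-1,0,0,0.11,0],[-1,0,0,0,0],[-0.7,0,0,0,0],[-0.3,0,0,0,0],[-0.3,0,0,0,0],[-0.3,0,0,-0.5,0],[-0.3,0,0,-0.9,0],[-0.3,0,0,-0.9,0],[-0.3,0,0,-0.3,0],[-0.3,0,0,0,0]]}'; python3 go.py pyellow 0.2
python3 - <<'E'
from h import *
c=cam('wrist'); save(c,'w3.png')
E
```

```text
clock: 8.18
tcp_pos: [0.4746, -0.3327, 0.206]
orientation: [0.001, 0.054, 0.999, -0.0]
wrist_force: [0.1, 1.3, 0.1]
finger_gap: 0.0299
grip_force: 0.0
turn -1.74 then xyz [-2.58 12.95  0.15] tcp [ 0.4746 -0.3327  0.206 ] yaw 173.9 tilt [ 0.001 -0.001] t 8.18 gap 0.0299 grip 0.0 F [0.1 1.3 0.1]
```

View pics/w3.png

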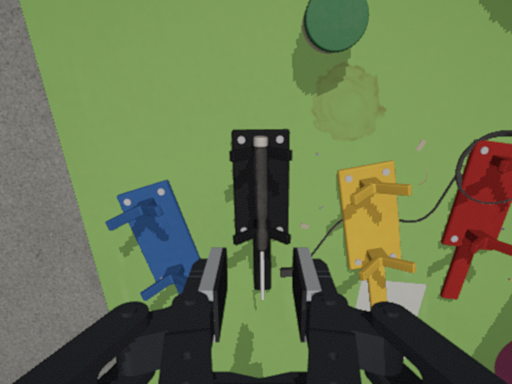

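The black driver is in both notches of its rest, along (261,140)–(263,290). Yellow is next.

```bash
python3 -m handwheel '{"deltas": [[-0.3,0,0,0,-0.87],[-0.3,0,0,0,-0.87],[-0.3,0,0.6,0,0],[-0.3,0,0.95,0,0],[-0.3,0,0.95,0,0],[-0.3,-0.2,0.95,0,0],[-0.3,-0.2,0.95,0,0],[-0.3,-0.2,0.95,0,0],[-0.3,-0.2,0.95,0,0],[-0.3,-0.2,0.95,0,0],[-0.3,-0.3,0.95,0,0],[-0.3,-0.3,0.95,0,0],[-0.3,-0.3,0.95,0,0],[-0.3,-0.3,0.95,0.3,0],[-0.3,-0.3,0.95,0.4,0],[-0.3,-0.1,0.95,0.4,0],[-0.3,0,0,0.4,0],[-0.3,0,0,0,0]]}'; python3 go.py pyellow 0.077; python3 w.py yellow
```

```text
clock: 10.48
tcp_pos: [0.473, 0.1959, 0.1427]
orientation: [-0.003, -0.099, 0.995, -0.0]
wrist_force: [-0.4, 0.4, 0.9]
finger_gap: 0.0297
grip_force: 0.0
turn 0.0 then xyz [-0.03 -0.01  1.64] tcp [0.473  0.1959 0.1427] yaw -168.7 tilt [-0.006 -0.001] t 10.47 gap 0.0297 grip 0.0 F [-0.4  0.4  0.9]
yellow [ 252  157   16  120 1668] yaw -168.6 len 0.0811 mid [0.4722 0.1947] mid-tcp [-0.0017 -0.001 ]
```

```bash
python3 -m handwheel '{"deltas": [[-0.3,0,0,0.6,0],[-0.3,0,0,0.6,0],[-0.3,0,0,0.35,0],[-0.3,0,0,0.13,0],[-0.3,0,0,0,0],[-1,0,0,0,0],[-1,0,0,0,0],[-1,0,0,0,0],[-1,0,0,0,0]]}'; python3 go.py ryellow 0.2
```

```text
clock: 11.65
tcp_pos: [0.4758, 0.1961, 0.0792]
orientation: [0.001, -0.098, 0.995, 0.0]
wrist_force: [0.3, 0.0, 6.5]
finger_gap: 0.0066
grip_force: 39.0
turn 0.67 then xyz [ -0.02 -11.    -3.02] tcp [0.4758 0.1961 0.0792] yaw -168.7 tilt [0.002 0.   ] t 11.65 gap 0.0066 grip 39.029125571250916 F [0.3 0.  6.5]
```

Only the top of the handle is gripped (6.6 mm gap, 6.5 N upward). I'll reopen and go lower.

```bash
python3 -m handwheel '{"deltas": [[-0.6,0,0,0,0],[-0.3,0,0,0,0],[-0.3,0,0,0.1,0],[-0.3,0,0,0,0]]}'; python3 go.py pyellow 0.072;  python3 w.py yellow
```

```text
clock: 12.15
tcp_pos: [0.4748, 0.1958, 0.0737]
orientation: [-0.001, -0.098, 0.995, -0.0]
wrist_force: [-0.3, 0.2, -0.4]
finger_gap: 0.0298
grip_force: 0.0
turn -0.0 then xyz [ 0.01 -0.    0.04] tcp [0.4748 0.1958 0.0737] yaw -168.7 tilt [-0.001 -0.   ] t 12.15 gap 0.0298 grip 0.0 F [-0.3  0.2 -0.4]
yellow [ 249  185   23  163 3043] yaw -169.2 len 0.0811 mid [0.4722 0.1943] mid-tcp [-0.0027 -0.0016]
```

```bash
python3 -m handwheel '{"deltas": [[-1,0,0,0,0],[-1,0,0,0,0],[-1,0,0,0,0],[-1,0,0,0,0]]}'; python3 go.py ryellow 0.2
```

```text
clock: 12.7
tcp_pos: [0.4753, 0.1959, 0.0744]
orientation: [0.0, -0.098, 0.995, 0.0]
wrist_force: [0.2, 0.1, 0.5]
finger_gap: 0.0082
grip_force: 39.0
turn 0.67 then xyz [ -0.04 -11.    -3.14] tcp [0.4753 0.1959 0.0744] yaw -168.7 tilt [0. 0.] t 12.7 gap 0.0082 grip 39.04274225234985 F [0.2 0.1 0.5]
```

```bash
python3 -m handwheel '{"deltas": [[-1,0,0,-0.5,0],[-1,0,0,-0.9,0],[-1,0,0,-0.9,0],[-1,0,0,-0.8,0.67],[-1,0,-0.6,0,0],[-1,0,-0.95,0,0],[-1,0,-0.95,0,0],[-1,0,-0.95,0,0],[-1,0,-0.95,0,0],[-1,0,-0.95,0,0],[-1,0,-0.95,0,0],[-1,0,-0.95,0,0],[-1,0,-0.95,0,0],[-1,0,-0.95,0,0],[-1,0,-0.95,0,0],[-1,0,-0.9,0,0],[-1,0,0,0,0],[-1,0,0,0,0]]}'; python3 go.py ryellow 0.115
python3 - <<'E'
from h import *
c=cam('wrist'); save(c,'w4.png')
E
```

```text
clock: 14.95
tcp_pos: [0.5097, -0.2424, 0.1979]
orientation: [-0.0, -0.04, 0.999, 0.0]
wrist_force: [-0.7, 0.5, -0.6]
finger_gap: 0.008
grip_force: 39.1
turn -0.01 then xyz [-0.06 -0.01  2.07] tcp [ 0.5097 -0.2424  0.1979] yaw -175.5 tilt [-0.001  0.001] t 14.95 gap 0.008 grip 39.11488115787506 F [-0.7  0.5 -0.6]
```

View pics/w4.png

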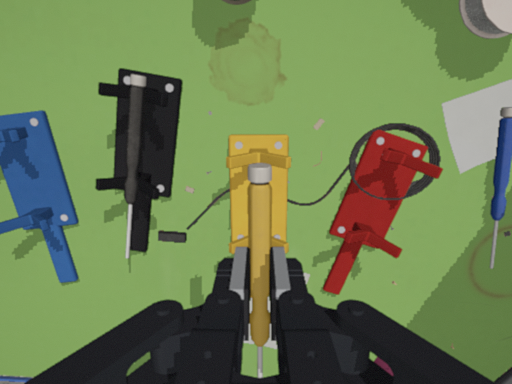

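The yellow handle is over its rest and square to it (butt at (260,172), foot edge at (260,136)). Lowering and releasing.

```bash
python3 -m handwheel '{"deltas": [[-1,-0.05,0,0.6,0],[-1,0,0,0.8,0],[-1,0,0,0.6,0],[-1,0,0,0.25,0],[-1,0,0,0.18,0],[-1,0,0,0.03,0],[-1,0,0,0,0],[-0.7,0,0,0,0],[-0.3,0,0,0,0],[-0.3,0,0,0,0],[-0.3,0,0,-0.5,0],[-0.3,0,0,-0.9,0],[-0.3,0,0,-0.9,0],[-0.3,0,0,-0.2,0],[-0.3,0,0,0,0]]}'; python3 go.py pred 0.14
```

```text
clock: 16.88
tcp_pos: [0.5123, -0.2426, 0.2]
orientation: [0.0, -0.04, 0.999, -0.0]
wrist_force: [-0.7, -0.6, -0.3]
finger_gap: 0.03
grip_force: 0.0
turn 1.31 then xyz [3.06 8.86 1.5 ] tcp [ 0.5123 -0.2426  0.2   ] yaw -175.4 tilt [ 0.001 -0.   ] t 16.88 gap 0.03 grip 0.0 F [-0.7 -0.6 -0.3]
```

```bash
python3 - <<'E'
from h import *
c=cam('wrist'); save(c,'w5.png')
E
python3 -m handwheel '{"deltas": [[-0.3,0,0,0,0.65],[-0.3,0,0,0,0.66],[-0.3,0.3,0.6,0,0],[-0.3,0.31,0.9,0,0],[-0.3,0.31,0.92,0,0],[-0.3,0.31,0.92,0,0],[-0.3,0.31,0.92,0,0],[-0.3,0.31,0.92,0,0],[-0.3,0.31,0.92,0.2,0],[-0.3,0.3,0.92,0.3,0],[-0.3,0.3,0.92,0.4,0],[-0.3,0.3,0.92,0.4,0],[-0.3,0,0,0.2,0],[-0.3,0,0,0,0]]}'; python3 go.py pred 0.074; python3 w.py red
```

```text
clock: 18.68
tcp_pos: [0.4427, 0.1258, 0.1384]
orientation: [-0.002, 0.074, 0.997, -0.0]
wrist_force: [0.7, -0.3, 0.9]
finger_gap: 0.0299
grip_force: 0.0
turn -0.0 then xyz [-0.02  0.01  1.61] tcp [0.4427 0.1258 0.1384] yaw 171.5 tilt [-0.003 -0.001] t 18.68 gap 0.0299 grip 0.0 F [ 0.7 -0.3  0.9]
red [ 253  162   16  121 1630] yaw 171.5 len 0.081 mid [0.4444 0.125 ] mid-tcp [ 0.0011 -0.0005]
```

View pics/w5.png

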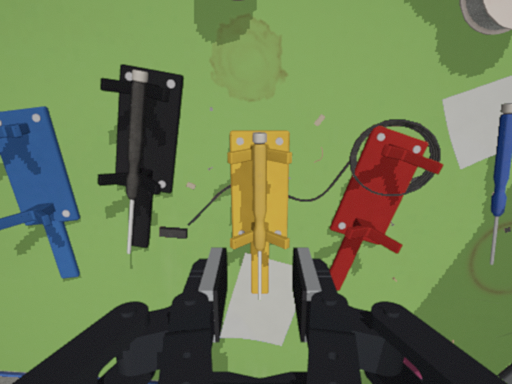

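The yellow driver is seated along (260,137)–(260,298). Picking up red.

```bash
python3 -m handwheel '{"deltas": [[-0.3,0,0,0.6,0],[-0.3,0,0,0.6,0],[-0.3,0,0,0.3,0],[-0.3,0,0,0.14,0],[-0.3,0,0,0,0],[-0.3,0,0,0,0],[-1,0,0,0,0],[-1,0,0,0,0],[-1,0,0,0,0],[-1,0,0,0,0]]}'; python3 go.py rred 0.2
```

```text
clock: 19.98
tcp_pos: [0.4442, 0.1262, 0.0749]
orientation: [0.001, 0.074, 0.997, 0.0]
wrist_force: [-0.4, -0.3, 6.2]
finger_gap: 0.0086
grip_force: 39.3
turn 0.48 then xyz [-3.05 -6.35 -3.13] tcp [0.4442 0.1262 0.0749] yaw 171.5 tilt [0.001 0.   ] t 19.98 gap 0.0086 grip 39.31070029735565 F [-0.4 -0.3  6.2]
```

```bash
python3 -m handwheel '{"deltas": [[-1,0,0,-0.5,0],[-1,0,0,-0.9,0],[-1,0,0,-0.9,0],[-1,0,0,-0.8,0.48],[-1,0,-0.6,0,0],[-1,-0.3,-0.9,0,0],[-1,-0.5,-0.95,0,0],[-1,-0.5,-0.95,0,0],[-1,-0.5,-0.95,0,0],[-1,-0.5,-0.95,0,0],[-1,-0.5,-0.75,0,0],[-1,-0.25,-0.3,0,0],[-1,0,0,0,0],[-1,0,0,0,0]]}'; python3 go.py rred 0.1
python3 - <<'E'
from h import *
c=cam('wrist'); save(c,'w6.png')
E
```

```text
clock: 21.72
tcp_pos: [0.5032, -0.148, 0.198]
orientation: [-0.001, 0.116, 0.993, 0.0]
wrist_force: [-0.9, -0.1, 0.0]
finger_gap: 0.0082
grip_force: 39.3
turn 0.0 then xyz [-0.04 -0.01  2.45] tcp [ 0.5032 -0.148   0.198 ] yaw 166.7 tilt [-0.001  0.001] t 21.73 gap 0.0082 grip 39.33084547519684 F [-0.9 -0.1  0. ]
```

View pics/w6.png

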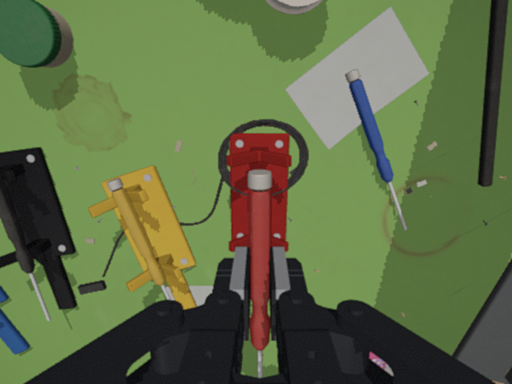

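The red handle is over its rest and aligned (butt at (260,178), foot edge at (260,135)).

```bash
python3 -m handwheel '{"deltas": [[-1,0,0,0.6,0],[-1,0,0,0.8,0],[-1,0,0,0.6,0],[-1,0,0,0.25,0],[-1,0,0,0.18,0],[-1,0,0,0.03,0],[-1,0,0,0,0],[-0.7,0,0,0,0],[-0.3,0,0,0,0],[-0.3,0,0,0,0],[-0.3,0,0,-0.5,0],[-0.3,0,0,-0.9,0],[-0.3,0,0,-0.9,0],[-0.3,0,0,-0.2,0],[-0.3,0,0,0,0]]}'
python3 - <<'E'
from h import *
c=cam('wrist'); save(c,'w7.png')
E
python3 go.py pblue 0.14
```

```text
clock: 23.65
tcp_pos: [0.504, -0.1493, 0.2]
orientation: [0.0, 0.116, 0.993, -0.0]
wrist_force: [-0.1, 0.3, 0.1]
finger_gap: 0.0297
grip_force: 0.0
turn -2.4 then xyz [0.25 2.41 1.48] tcp [ 0.5035 -0.1491  0.1991] yaw 166.7 tilt [-0.001  0.   ] t 23.7 gap 0.03 grip 0.0 F [0.3 0.5 1.1]
```

View pics/w7.png

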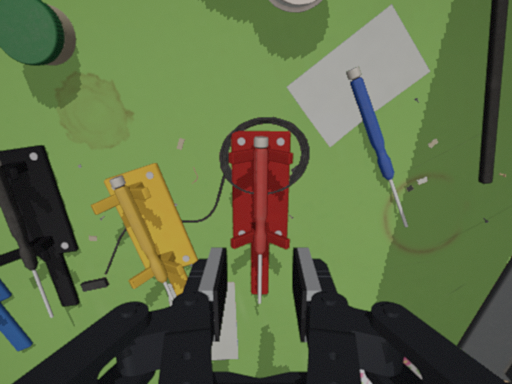

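The red driver is seated along (260,140)–(260,300). Blue is next.

```bash
python3 -m handwheel '{"deltas": [[-0.3,0,0,0,-0.8],[-0.3,0,0,0,-0.8],[-0.3,0,0,0,-0.8],[-0.3,0.05,0.6,0,0],[-0.3,0.1,0.8,0.2,0],[-0.3,0.1,0.7,0.4,0],[-0.3,0,0.31,0.5,0],[-0.3,0,0,0.4,0],[-0.3,0,0,0,0],[-0.3,0,0,0,0]]}'; python3 go.py pblue 0.074; python3 w.py blue
```

```text
clock: 24.95
tcp_pos: [0.4759, -0.0558, 0.14]
orientation: [-0.0, -0.093, 0.996, 0.0]
wrist_force: [1.1, 0.1, -0.1]
finger_gap: 0.0299
grip_force: 0.0
turn -0.01 then xyz [ 0.01 -0.01  1.65] tcp [ 0.4759 -0.0558  0.14  ] yaw -169.4 tilt [-0.  0.] t 24.95 gap 0.0299 grip 0.0 F [ 1.1  0.1 -0.1]
blue [ 252  159   16  120 1689] yaw -169.4 len 0.0805 mid [ 0.4758 -0.0568] mid-tcp [-0.0005 -0.0007]
```

```bash
python3 -m handwheel '{"deltas": [[-0.3,0,0,0.6,0],[-0.3,0,0,0.6,0],[-0.3,0,0,0.3,0],[-0.3,0,0,0.15,0],[-0.3,0,0,0,0],[-0.3,0,0,0,0],[-1,0,0,0,0],[-1,0,0,0,0],[-1,0,0,0,0],[-1,0,0,0,0]]}'; python3 go.py rblue 0.21
```

```text
clock: 26.25
tcp_pos: [0.4766, -0.0564, 0.0745]
orientation: [0.001, -0.093, 0.996, -0.0]
wrist_force: [0.0, -0.0, 5.8]
finger_gap: 0.0082
grip_force: 39.4
turn -0.03 then xyz [ 0.87 -9.09 -3.39] tcp [ 0.4766 -0.0564  0.0745] yaw -169.3 tilt [ 0.001 -0.   ] t 26.25 gap 0.0082 grip 39.363303780555725 F [ 0.  -0.   5.8]
```

```bash
python3 -m handwheel '{"deltas": [[-1,0,0,-0.5,0],[-1,0,0,-0.9,0],[-1,0,0,-0.9,0],[-1,0,0,-0.8,0],[-1,0.1,-0.6,0,0],[-1,0.1,-0.9,0,0],[-1,0.1,-0.95,0,0],[-1,0.1,-0.95,0,0],[-1,0.1,-0.95,0,0],[-1,0.1,-0.95,0,0],[-1,0.1,-0.95,0,0],[-1,0.1,-0.95,0,0],[-1,0.07,-0.95,0,0],[-1,0,-0.7,0,0],[-1,0,-0.24,0,0],[-1,0,0,0,0],[-1,0,0,0,0]]}'; python3 go.py rblue 0.1
python3 - <<'E'
from h import *
c=cam('wrist'); save(c,'w8.png')
E
```

```text
clock: 28.38
tcp_pos: [0.5091, -0.4188, 0.1977]
orientation: [-0.0, -0.093, 0.996, 0.001]
wrist_force: [0.0, 0.8, 0.0]
finger_gap: 0.0087
grip_force: 39.3
turn -0.03 then xyz [-0.06 -0.04  2.44] tcp [ 0.5091 -0.4188  0.1977] yaw -169.3 tilt [-0.001  0.001] t 28.38 gap 0.0087 grip 39.29790258407593 F [0.  0.8 0. ]
```

View pics/w8.png

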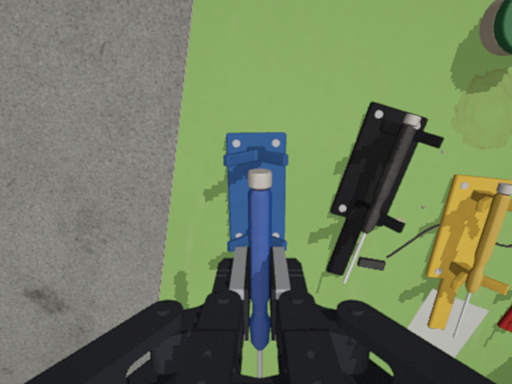

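The blue handle is over its rest, about 3 px (2 mm) to the right. I'll correct that as it goes down.

```bash
python3 -m handwheel '{"deltas": [[-1,-0.04,-0.05,0.6,0],[-1,0,0,0.8,0],[-1,0,0,0.6,0],[-1,0,0,0.25,0],[-1,0,0,0.17,0],[-1,0,0,0.03,0],[-1,0,0,0,0],[-0.7,0,0,0,0],[-0.3,0,0,0,0],[-0.3,0,0,0,0],[-0.3,0,0,-0.5,0],[-0.3,0,0,-0.9,0],[-0.3,0,0,-0.9,0],[-0.3,0,0,-0.9,0],[-0.3,0,0,0,0],[-0.3,0,0,0,0]]}'
python3 - <<'E'
from m import *
c=cam('wrist'); save(c,'w9.png')
for n in ('wrist','top'):
  c=cam(n); 
  if n=='top': cv2.imwrite('pics/end.png',cv2.resize(c['frame'][165:265,85:425,::-1],(800,235),interpolation=cv2.INTER_AREA))
print(status.get_state()['clock'])
E
```

```text
clock: 30.42
tcp_pos: [0.511, -0.4216, 0.2273]
orientation: [-0.0, -0.093, 0.996, 0.0]
wrist_force: [0.1, -0.4, -0.1]
finger_gap: 0.0297
grip_force: 0.0
30.575
```

View pics/w9.png

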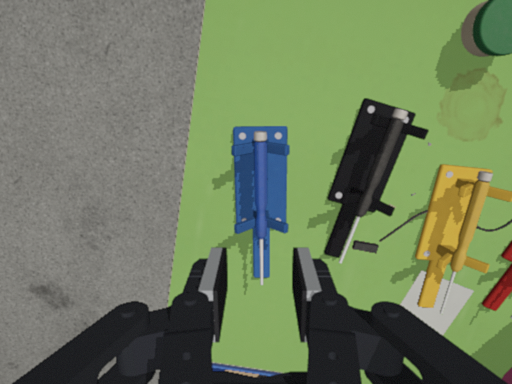

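The blue driver is seated along (260,135)–(262,285), and all four are home.

```bash
python3 -c "
from h import *
c=cam('wrist');a=plane(c,[[260,131]],.029)[0];b=plane(c,[[260,126]],.006)[0];print('butt-edge',(a-b)[:2])
from workcell import hand_in;print(hand_in())"
```

```text
butt-edge [0.00113187 0.00014016]
the job is handed in; nothing more can be done
None
```

All four screwdrivers are in the rests of their own colours, the stick and brush were left alone, and the job was handed in at about 31 s; no verdict was returned.

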